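# Wedge a rocking balance

### The job

The white bench balance rocks because its front-left foot is too short. With your fingertips push the wooden wedge thin end first squarely under that foot until the balance stands level and no longer rocks, then press firmly down on the corner above that foot to prove it, and leave the wedge there. Only touch, push and press: lift nothing, do not shove or jack up the balance, and leave the vial, the timer and the marker alone.

Things in the scene. Friction and masses are not known exactly. Their poses are not given: they have to be found in the camera images.
- balance: low white bench balance, 2.5 kg, 170 (x) x 160 (y) mm, flat top 55 mm above the bench, round steel pan (top at 62 mm) behind the middle. Origin: bench level under its middle; x to its back (away from the robot), y to its left, z up. Case underside 20 mm up, on four ball feet (radius 8 mm) at x = +-70, y = +-62 mm. Level at the start; it tips about the diagonal if pressed at the short foot
- foot_ball (a point): centre of the short front-left ball foot (black, radius 8 mm; lowest point 8 mm below this), 15 mm behind the case's front face, 18 mm in from its left face. While the other three feet stand, its lowest point hangs 5 to 10 mm above the bench (different each time). The wedge must fill this gap
- press_corner (a point): point on the flat top of the balance at its front-left corner, above the short foot (55 mm above the bench), clear of the pan: the place to press. 1 to 3 N here tip an unsupported balance until the short foot meets what is below; a firm press is about 8 to 12 N
- wedge: loose pale wooden wedge, 80 long (x) x 40 wide (y) mm, in front of the short foot. Thin end (2 mm high) at x = +40, thick end (flat upright face 18 mm high) at x = -40; top rises 1 in 5. Origin: centre of the underside; x to the thin end, z up. Slides for under 1 N; jams when it meets the foot: 3 to 5 N more resistance is enough, much more would shove or jack up the balance
- wedge_face (a point): middle of the wedge's sloping top (10 mm above the bench); x points down the slope to the thin end, y across, z at right angles out of the slope
- vial: small glass sample vial with a dark cap, 27 mm across, 60 mm high, to the left of the balance; bystander. Origin: centre of its underside
- timer: flat pale lab timer, 62 x 66 x 18 mm, to the left of the wedge; bystander. Origin: centre of its underside
- marker: marker pen lying on the red mouse pad (2 mm thick) to the right of the wedge, 138 mm long (x), 17 mm thick; bystander. Origin: centre of its underside

How it is judged (in metres and radians):
On the way:
1. the corner above the short foot is pressed with the fingers by more than 4 N, and the balance, standing on the wedge, does not tip (contact force between the fingers and balance above 4 N and angle between balance's own z axis and vertical below 0.018 rad and horizontal distance between the grasp point and press_corner below 0.04 m and z of foot_ball in the frame of wedge_face below 0.0095 m and x of foot_ball in the frame of wedge_face below 0.038 m and contact force between the fingers and wedge below 0.1 N and y of foot_ball in the frame of wedge_face between -0.019 and 0.019 m), for 0.1 s.
At the end, for the whole second after the job is handed in: The wedge lies flat on the bench under the short foot, with no more than 1.5 mm of play between its slope and the ball (and the ball with its centre at least 1 mm in from the wedge's edges); the balance is level within 0.012 rad; both at rest (z of foot_ball in the frame of wedge_face between 0.006 and 0.0095 m and x of foot_ball in the frame of wedge_face between -0.035 and 0.038 m and y of foot_ball in the frame of wedge_face between -0.019 and 0.019 m and angle between balance's own z axis and vertical below 0.012 rad and angle between wedge's own z axis and vertical below 0.03 rad and linear speed of each of balance, wedge below 0.01 m/s); the robot touches nothing.
It fails at once if the wedge is lifted or tipped (height (world z) of wedge above 0.012 m or angle between wedge's own z axis and vertical above 0.25 rad).
It fails at once if the balance is lifted or jacked up (height (world z) of balance above 0.008 m or angle between balance's own z axis and vertical above 0.15 rad).
It fails at once if the balance is shoved more than 20 mm (distance of balance from where it was at the start of the episode above 0.02 m).
It fails at once if the vial, the timer or the marker is disturbed (more than 15 mm) (distance of any of vial, timer, marker from where it was at the start of the episode above 0.015 m or angle between vial's own z axis and vertical above 0.5 rad).
It also fails if it takes over 54 s, if anything falls off the work surface, if the arm or the gripper's body presses on something with over 40 N, if the wrist force passes 120 N, or if a joint passes its speed limit or range.

### The arm

A 6-joint arm with a two-finger parallel gripper is mounted at the origin on a cart in front of the work surface, level with it; the furniture and walls round the work are solid. World frame = base frame: x ahead of the robot, y to its left, z up, the work surface at z = 0. Lengths are in mm, angles in rad, forces in N, time in s.
With the tool pointing down it reaches from about 350 to 975 mm from the base axis. Payload 7.1 kg.
Tool frame: the origin (TCP) lies midway between the tips of the shut fingers; the grasp point (between the pads) lies 19 mm behind it (ctrl.grip_point_offset is the distance from the TCP to the grasp point, in mm); z points along the fingers, y is the line along which they close (so a half turn about z gives the same grasp; the last joint's range is limited). The gripper opens to 88 mm and grips with 3 to 60 N. Pads are 20 mm wide; open, the fingers measure 115 mm over their backs; the gripper's body (75 mm by 178 mm) begins 61 mm behind the grasp point.
Start: joints at [1.125, 0.423, 1.63, -0, 1.089, -0.019], TCP at [258.693, 568.931, 222.675] pointing down, gripper open.
Joint ranges: [-3, 3], [-0.9, 2.11], [0.09, 2.58], [-1.31, 4.45], [0.11, 2.69], [-2.54, 2.54]. Speed limits (rad/s): [2.39, 2.39, 3.01, 3.14, 3.14, 3.14].

### API

Orientations are given as a rotation vector (axis times angle).
In Python, from workcell import get_obs, optics, close_job, spotter, ctrl gives the robot as it stands. The module is installed in compiled form; this text tells all that it offers.
- The arm moves only by the tool move_arm, never from a script. Its argument "rows" is a list of rows, each a list of 5 numbers: the shift along the tool's x, y, z in cm, then the turn about the tool's z in degrees, then the opening in per cent of the stroke, from 0 (shut) to 100 (fully open). A call has 1 to 10 rows; each row shifts and turns the commanded pose from where the row before left it, along the tool's axes as they then stand; what a row does not reach is not made up. A row lasts 1/8 s, in which the tool goes at most 62.5 mm and 10.7 degrees, less where a joint would pass 70% of its speed; a pose out of reach is approached as far as the arm can. A call with a gripper value outside its range is refused whole. The fingers move at their own pace and stop on an object; the grip force is fixed at half the most. Time passes only in rows, so rows that do not move let the fingers close. It gives the time, the measured TCP pose, the force, the opening and the grip force at its end, in the units of the state.
- get_obs(): the state, without advancing time (a new reading comes with each control period).
- optics.get_image(name): name is "scene" or "top" or "wrist"; returns the picture (400x640x3 uint8, blue, green, red); there is no depth.
- optics.calibration(name): a dict with "camera_matrix" (3x3 intrinsics, pixels), "xyz" and "orientation" of the camera in the world. Camera axes: x right, y down, z forward; pixel columns grow to the right and rows downward; lengths in mm; the calibration is good to about 2 mm. The wrist camera is an equidistant fisheye: a pixel r from the principal point sees the ray r / f radians off the axis. A picture is of the moment at which its call begins: read the wrist's pose just before it. calibration takes no time and is no camera call; for the wrist camera it gives the pose at the moment of the call.
- close_job(): hands the job in; it is judged then, once.
Trained networks look in the newest picture that a camera, given by its name, has taken for a name from the list of things; names that differ only in an ending like _2 or _b are one class to them, and where a whole thing is asked for, a point or a joint stands for the part that bears it (a point fixed in the world has none). Each returns a list of dicts, best first, with "conf" (0 to 1); they miss things now and then, are a little off and sometimes report something else, mostly with a low value. They report only what shows in the picture. A call takes as long as a camera call.
- spotter.find_in(camera, label): "point" ([column, row] in pixels, amid what is visible of it).
- spotter.regions_of(camera, label): "region" (400x640 bool, what is visible of it) and "point" ([column, row] in pixels, amid what is visible of it).
The state is a dict: "t": time; "qpos": joint angles; "qvel": joint speeds; "joint_torque": joint torques, N m; "ee_pos": TCP position; "orientation": TCP orientation; "ft_force": force on the tool from outside, world axes, zero at the start; "moment": the same for the moment, N m; "width": finger opening in mm; "grasp_force": force on a finger pad.
Only numpy, scipy, OpenCV 4.12 (cv2) and the standard library are available. Lean on these libraries where they do the work, as an engineer would, in place of code of your own. Each camera call takes 0.05 s, during which the arm holds its last target. There are 200 camera calls.

## Working session

There is one attempt and no reset: what is moved stays moved. The work goes in short steps, Python scripts to look and compute and a tool call to move; the robot and the scene stay as the last step left them, time stands still between calls to the robot, and variables do not carry over. Pictures are saved under pics/ and viewed, at most 10 in all, crops included, and the job is handed in when it is done.

Besides the shell and the picture viewer there is one more tool, called after "Request:" by a JSON object that holds its "fn" and its "kwargs". move_arm: Moves the arm, as the interface text tells. Its arguments: {"type":"object","properties":{"rows":{"type":"array","items":{"type":"array","items":{"type":"number"}}}},"required":["rows"]}

```bash
mkdir -p pics
cat > h.py <<'E'
import numpy as np, cv2
from scipy.spatial.transform import Rotation as R
from workcell import get_obs, optics, close_job, spotter, ctrl
def pix2z(cal,p,z):
    K=np.array(cal["camera_matrix"]);o=np.array(cal["orientation"],float)
    M=R.from_rotvec(o).as_matrix() if o.size==3 else o
    d=M@np.linalg.inv(K)@np.array([p[0],p[1],1.0]);c=np.array(cal["xyz"])
    return c+d*(z-c[2])/d[2]
def proj(cal,P):
    K=np.array(cal["camera_matrix"]);M=R.from_rotvec(cal["orientation"]).as_matrix()
    q=(np.atleast_2d(P)-np.array(cal["xyz"]))@M; q=q@K.T
    return q[:,:2]/q[:,2:]
E
python3 - <<'E'
from h import *
s=get_obs(); print(s['t'],s['ee_pos'],s['orientation'],s['width'],ctrl.grip_point_offset)
ims=[]
for n in("scene","top"):
    im=optics.get_image(n); cv2.imwrite(f"pics/{n}0.png",im)
    c=optics.calibration(n); print(n,c)
    for l in("balance","wedge","vial","timer","marker"):
        r=spotter.regions_of(n,l)
        for q in r[:2]:
            m=q["region"].astype(np.uint8); ys,xs=np.nonzero(m)
            print(l,round(q["conf"],2),np.round(q["point"]),xs.min(),xs.max(),ys.min(),ys.max(),np.round(cv2.boxPoints(cv2.minAreaRect(np.c_[xs,ys].astype(np.int32)))).tolist())
E
```

```text
0.0 [258.4520867  568.44206869 221.90481167] [-6.65246418e-01 -3.06997510e+00  2.37097546e-03] 87.46035217123517 18.700000000000003
scene {'camera_matrix': array([[503.65018393,   0.        , 326.52612772],
       [  0.        , 503.65018393, 198.10043652],
       [  0.        ,   0.        ,   1.        ]]), 'xyz': array([  18.31079699, -522.1112602 ,  686.64251507]), 'orientation': array([-2.12258234,  0.71191042, -0.37510795])}
balance 0.85 [363. 210.] 319 405 177 255 [[315.0, 210.0], [363.0, 156.0], [418.0, 205.0], [370.0, 259.0]]
wedge 0.98 [299. 233.] 279 320 223 243 [[277.0, 226.0], [316.0, 217.0], [320.0, 235.0], [282.0, 245.0]]
wedge 0.45 [362. 210.] 319 405 178 255 [[315.0, 211.0], [363.0, 157.0], [418.0, 206.0], [370.0, 259.0]]
vial 0.72 [312. 185.] 308 319 172 198 [[308.0, 172.0], [319.0, 172.0], [319.0, 198.0], [308.0, 198.0]]
timer 0.6 [268. 203.] 253 288 190 217 [[251.0, 197.0], [282.0, 187.0], [289.0, 210.0], [258.0, 220.0]]
marker 0.78 [342. 290.] 313 370 269 312 [[310.0, 307.0], [366.0, 267.0], [372.0, 275.0], [316.0, 315.0]]
marker 0.38 [363. 212.] 319 405 177 254 
[... 183 characters left out ...]
568],
       [  0.        ,   0.        ,   1.        ]]), 'xyz': array([445.38082499, 143.20613714, 962.4994136 ]), 'orientation': array([-2.20894949,  2.17338578, -0.10694018])}
balance 0.88 [348. 152.] 307 393 106 199 [[306.0, 197.0], [309.0, 105.0], [395.0, 108.0], [392.0, 200.0]]
wedge 0.7 [314. 228.] 298 327 203 247 [[297.0, 242.0], [307.0, 202.0], [327.0, 208.0], [317.0, 248.0]]
vial 0.74 [265. 170.] 258 272 163 178 [[258.0, 163.0], [272.0, 163.0], [272.0, 178.0], [258.0, 178.0]]
timer 0.89 [254. 223.] 234 270 207 241 [[232.0, 238.0], [237.0, 205.0], [271.0, 210.0], [267.0, 243.0]]
marker 0.74 [411. 248.] 401 415 210 282 [[400.0, 210.0], [409.0, 209.0], [416.0, 282.0], [408.0, 283.0]]
```

Run:
```python
from h import *
t=cv2.imread("pics/top0.png")[90:300,210:440]; s=cv2.imread("pics/scene0.png")[160:270,240:420]
a=cv2.resize(t,(600,548),interpolation=cv2.INTER_CUBIC); cv2.imwrite("pics/topc.png",a)
cv2.imwrite("pics/scc.png",cv2.resize(s,(800,489),interpolation=cv2.INTER_CUBIC))
c=optics.calibration("top")
for n,P,z in (("bal",[[306,197],[309,105],[395,108],[392,200]],55),("wedge",[[297,242],[307,202],[327,208],[317,248]],5),("vial",[[265,170]],55),("timer",[[232,238],[237,205],[271,210],[267,243]],18),("marker",[[404.5,209.5],[412,282.5]],15)):
    print(n,[np.round(pix2z(c,p,z)[:2]).tolist() for p in P])
```

```text
bal [[516.0, 152.0], [689.0, 149.0], [686.0, -12.0], [513.0, -7.0]]
wedge [[433.0, 168.0], [510.0, 150.0], [499.0, 111.0], [422.0, 130.0]]
vial [[565.0, 228.0]]
timer [[439.0, 291.0], [502.0, 284.0], [493.0, 219.0], [430.0, 225.0]]
marker [[498.0, -38.0], [359.0, -52.0]]
```

View pics/topc.png

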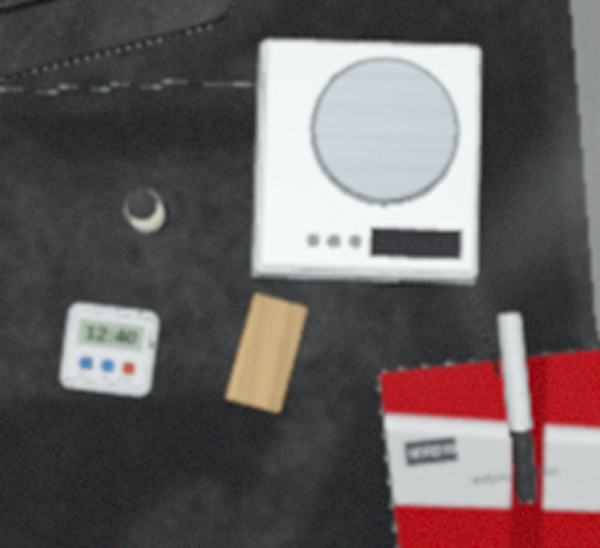

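View pics/scc.png

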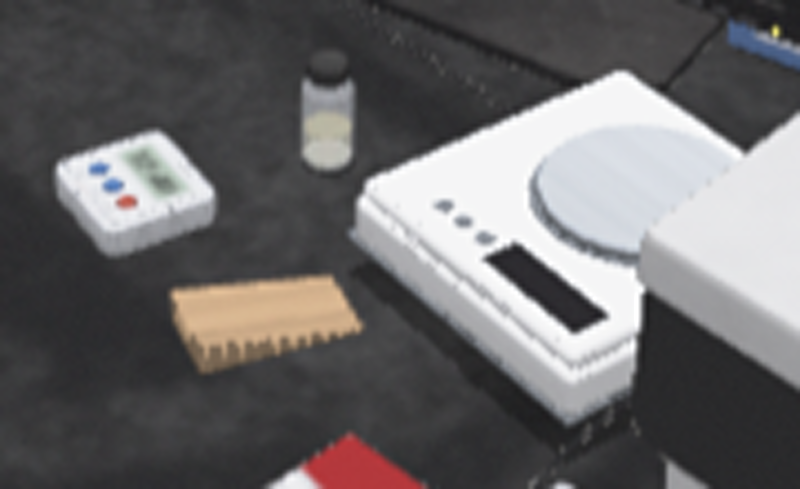

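Run:
```python
from h import *
c=optics.calibration("top"); f=lambda u,v:(210+u/2.609,90+v/2.609)
for n,z,L in(("bal",55,[(256,268),(476,273),(262,40),(480,46)]),("wedge",[2,2,18,18],[(257,293),(307,307),(227,399),(278,412)])):
    print(n,[np.round(pix2z(c,f(*p),z if n=="bal" else zz)[:2],1).tolist() for p,zz in zip(L,z if n!="bal" else [0]*4)])
```

```text
bal [[524.1, 148.2], [523.3, -7.6], [688.0, 146.8], [686.9, -9.8]]
wedge [[510.0, 147.4], [500.2, 110.0], [431.2, 167.9], [422.3, 130.6]]
```

Request:
{"fn": "move_arm", "kwargs": {"rows": [[0, 0, 0, -8, 10], [0, 0, 0, -8, 10], [0, 0, 0, -8, 10]]}}

```text
t: 0.98
ee_pos: [258.7, 568.9, 222.7]
orientation: [-0.005, -3.142, -0.0]
ft_force: [0.7, -0.1, -1.1]
width: 61.5
grasp_force: 0.0
```

Request:
{"fn": "move_arm", "kwargs": {"rows": [[-1.9, -6.1, 0, 0, 10], [-1.9, -6.1, 0, 0, 10], [-1.9, -6.1, 0, 0, 10], [-1.9, -6.1, 0, 0, 10], [-1.9, -6.1, 0, 0, 10], [-1.9, -6.1, 0, 0, 10], [-1.9, -6.1, 0, 0, 10], [-0.3, -0.2, 6, 0, 10], [0, 0, 6, 0, 10], [0, 0, 5, 0, 10]]}}

```text
t: 2.22
ee_pos: [388.7, 147.8, 51.3]
orientation: [0.014, 3.141, 0.0]
ft_force: [0.6, -0.0, -0.8]
width: 8.9
grasp_force: 0.0
```

Run:
```python
from h import *
s=get_obs();print(s['t'],s['ee_pos'],s['orientation'],s['ft_force'],s['width'])
cv2.imwrite("pics/w1.png",optics.get_image("wrist"))
c=optics.calibration("wrist");print(c)
```

```text
2.225 [388.74933352 147.78931691  51.2862771 ] [1.41994156e-02 3.14064875e+00 4.99579986e-04] [ 0.57968232 -0.00287373 -0.83107908] 8.926567431865813
{'camera_matrix': array([[309.70691629,   0.        , 324.6881177 ],
       [  0.        , 309.70691629, 200.68872248],
       [  0.        ,   0.        ,   1.        ]]), 'xyz': array([315.28206886, 147.12077782, 208.96181777]), 'orientation': array([2.09356024, 2.07704364, 0.25840856])}
```

View pics/w1.png

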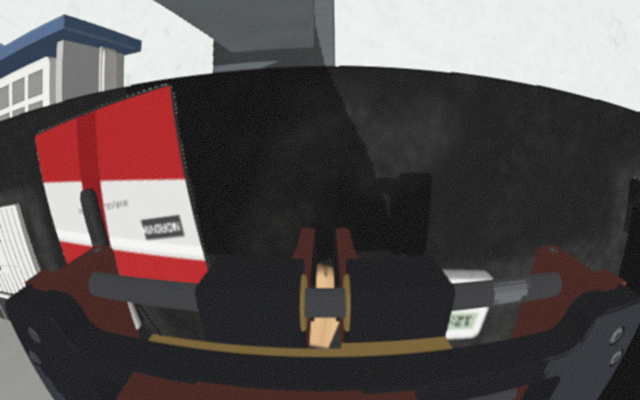

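Request:
{"fn": "move_arm", "kwargs": {"rows": [[0, -0.7, 2, 0, 10], [0, 0, 2, 0, 10], [0, 0, 0.4, 0, 10], [0, 0, 0, 0, 10]]}}

```text
t: 2.78
ee_pos: [388.9, 141.4, 9.4]
orientation: [0.012, 3.141, 0.0]
ft_force: [-0.6, 0.0, 0.7]
width: 8.7
grasp_force: 0.0
```

Request:
{"fn": "move_arm", "kwargs": {"rows": [[-0.6, 0, 0.3, 0, 10], [-0.5, 0, 0, 0, 10], [-0.4, 0, 0, 0, 10], [-0.4, 0, 0, 0, 10], [-0.4, 0, 0, 0, 10], [-0.4, 0, 0, 0, 10], [-0.4, 0, 0, 0, 10], [-0.3, 0, 0, 0, 10], [0, 0, 0, 0, 10]]}}

```text
t: 3.9
ee_pos: [422.9, 141.0, 5.7]
orientation: [0.013, 3.141, 0.0]
ft_force: [-0.2, 0.1, 0.1]
width: 9.1
grasp_force: 0.0
```

Run:
```python
from h import *
s=get_obs();print(s['t'],s['ee_pos'],s['ft_force'],s['moment'])
t=optics.get_image("top"); cv2.imwrite("pics/t2.png",cv2.resize(t[150:260,240:380],(764,600),interpolation=cv2.INTER_CUBIC))
```

```text
3.9 [422.88353082 140.97145679   5.68070928] [-0.19121867  0.11743721  0.08958383] [0.01420793 0.00393597 0.00183599]
```

View pics/t2.png

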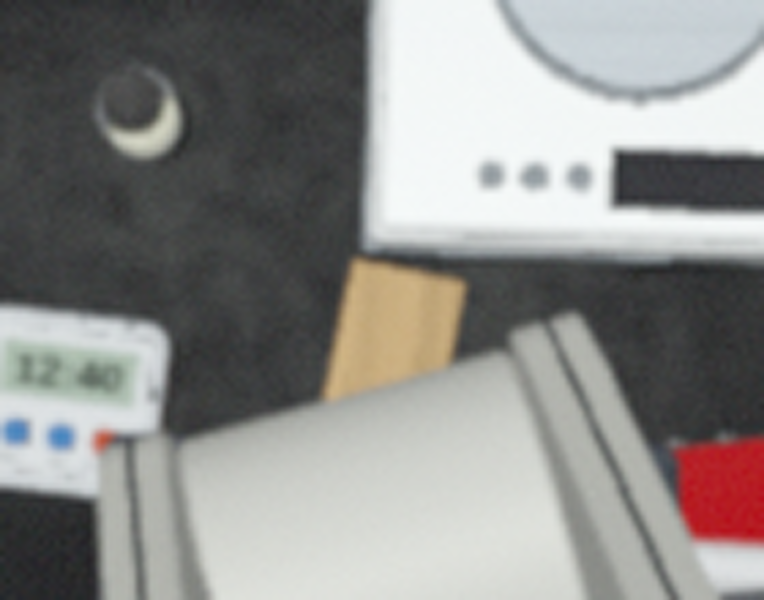

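Request:
{"fn": "move_arm", "kwargs": {"rows": [[1, 0, 0, 0, 10], [0, 0, -4, 0, 0], [-1.5, 3.0, 0, 0, 0], [-2.0, 2.5, 0, 0, 0], [0, 0, 0, 0, 0], [0, 0, 2, 0, 0], [0, 0, 2, 0, 0], [0, 0, 0, 0, 0]]}}

```text
t: 4.95
ee_pos: [445.2, 194.3, 4.4]
orientation: [-0.013, -3.137, 0.003]
ft_force: [0.5, 0.9, 0.2]
width: 0.7
grasp_force: 0.0
```

Request:
{"fn": "move_arm", "kwargs": {"rows": [[0, -0.5, -0.1, 0, 0], [0, -0.5, 0, 0, 0], [0, -0.4, 0, 0, 0], [0, -0.4, 0, 0, 0], [0, -0.4, 0, 0, 0], [0, -0.4, 0, 0, 0], [0, 0, 0, 0, 0], [0, 1.5, 0, 0, 0], [0, 0, -5, 0, 0], [4, 0, -5, 0, 0]]}}

```text
t: 6.2
ee_pos: [410.7, 186.6, 106.6]
orientation: [0.013, 3.14, 0.001]
ft_force: [0.0, 0.8, 0.7]
width: 0.3
grasp_force: 0.0
```

Request:
{"fn": "move_arm", "kwargs": {"rows": [[5, 0, 0, 0, 10], [5, -2, 0, 0, 10], [0, 0, 0, 0, 10]]}}

```text
t: 6.58
ee_pos: [304.3, 164.8, 105.3]
orientation: [-0.01, -3.138, 0.003]
ft_force: [0.9, -0.2, -0.2]
width: 8.9
grasp_force: 0.0
```

Run:
```python
from h import *
s=get_obs();print(s['t'],s['ee_pos'],s['orientation'],s['ft_force'],s['moment'])
t=optics.get_image("top"); cv2.imwrite("pics/t3.png",cv2.resize(t[150:260,240:380],(764,600),interpolation=cv2.INTER_CUBIC))
for q in spotter.regions_of("top","wedge")[:1]:
  ys,xs=np.nonzero(q["region"]); c=optics.calibration("top")
  for p in cv2.boxPoints(cv2.minAreaRect(np.c_[xs,ys].astype(np.int32))): print(p,np.round(pix2z(c,p,8)))
```

```text
6.575 [304.28232672 164.78976471 105.2682819 ] [-9.88561422e-03 -3.13806444e+00  2.71502856e-03] [ 0.93431028 -0.22127706 -0.21043785] [ 0.05232196 -0.04199998  0.04535799]
[301.19797 238.22842] [440. 160.   8.]
[304.132   197.15228] [519. 156.   8.]
[324.81216 198.62943] [517. 116.   8.]
[321.87814 239.70557] [438. 120.   8.]
```

View pics/t3.png

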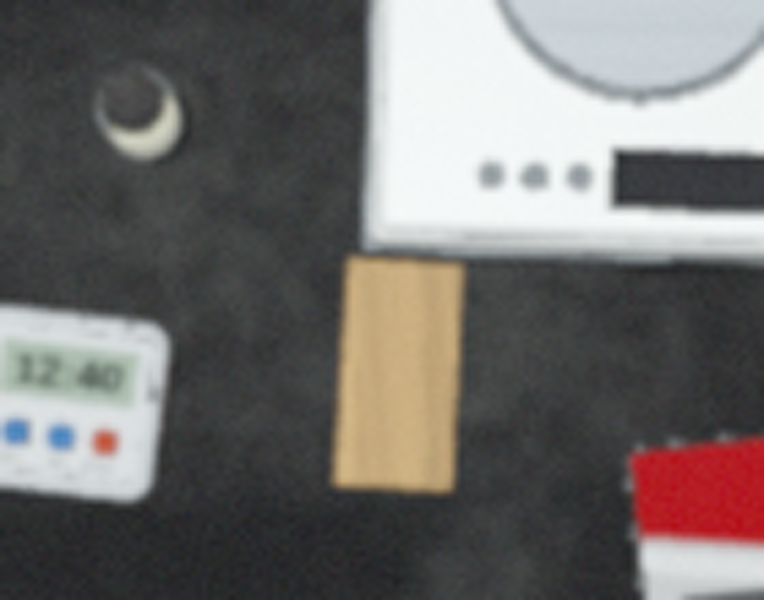

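Request:
{"fn": "move_arm", "kwargs": {"rows": [[-5, -2.6, 3, 0, 10], [-4.6, 0, 3, 0, 10], [0, 0, 3, 0, 10], [0, 0, 0.9, 0, 10], [-1.5, 0, 0, 0, 10], [0, 0, 0, 0, 10]]}}

```text
t: 7.42
ee_pos: [420.9, 140.2, 8.1]
orientation: [0.012, 3.138, 0.002]
ft_force: [0.1, 0.5, -0.9]
width: 8.5
grasp_force: 0.0
```

Request:
{"fn": "move_arm", "kwargs": {"rows": [[-0.6, 0, 0.2, 0, 10], [-0.4, 0, 0, 0, 10], [-0.4, -0.1, 0, 0, 10], [-0.4, -0.1, 0, 0, 10], [-0.4, -0.1, 0, 0, 10], [-0.4, -0.1, 0, 0, 10], [-0.4, -0.1, 0, 0, 10], [-0.4, -0.1, 0, 0, 10], [0, 0, 0, 0, 10]]}}

```text
t: 8.55
ee_pos: [452.9, 133.2, 5.1]
orientation: [0.013, 3.141, 0.0]
ft_force: [-0.4, 0.3, -0.2]
width: 8.5
grasp_force: 0.0
```

Request:
{"fn": "move_arm", "kwargs": {"rows": [[-0.2, 0, 0, 0, 10], [0, 0, 0, 0, 10]]}}

```text
t: 8.8
ee_pos: [454.4, 133.2, 5.1]
orientation: [0.012, 3.141, 0.0]
ft_force: [0.5, 0.6, -0.6]
width: 8.7
grasp_force: 0.0
```

Request:
{"fn": "move_arm", "kwargs": {"rows": [[-0.2, 0, 0, 0, 10], [0, 0, 0, 0, 10]]}}

```text
t: 9.05
ee_pos: [456.5, 133.3, 5.1]
orientation: [0.012, 3.141, 0.0]
ft_force: [-0.1, 0.2, -0.2]
width: 8.6
grasp_force: 0.0
```

Request:
{"fn": "move_arm", "kwargs": {"rows": [[-0.2, 0, 0, 0, 10], [0, 0, 0, 0, 10]]}}

```text
t: 9.3
ee_pos: [458.6, 133.2, 5.1]
orientation: [0.012, 3.141, 0.0]
ft_force: [0.2, -0.2, 0.0]
width: 9.0
grasp_force: 0.0
```

Request:
{"fn": "move_arm", "kwargs": {"rows": [[-0.2, 0, 0, 0, 10], [0, 0, 0, 0, 10]]}}

```text
t: 9.55
ee_pos: [460.4, 133.2, 5.1]
orientation: [0.013, 3.141, 0.0]
ft_force: [-1.0, -0.2, 0.1]
width: 8.6
grasp_force: 0.2
```

Request:
{"fn": "move_arm", "kwargs": {"rows": [[-0.2, 0, 0, 0, 10], [0, 0, 0, 0, 10]]}}

```text
t: 9.8
ee_pos: [461.3, 133.0, 5.0]
orientation: [-0.012, -3.14, 0.001]
ft_force: [-5.3, 0.3, 4.2]
width: 8.7
grasp_force: 2.5
```

Run:
```python
from h import *
t=optics.get_image("top")
c=optics.calibration("scene"); s=optics.get_image("scene"); cv2.imwrite("pics/s4.png",cv2.resize(s[180:260,270:390],(800,533),interpolation=cv2.INTER_CUBIC))
o=get_obs();print(o['ee_pos'],o['ft_force'])
```

```text
[461.29650619 132.95288592   5.01063168] [-4.92326167 -0.80818324  4.22199762]
```

View pics/s4.png

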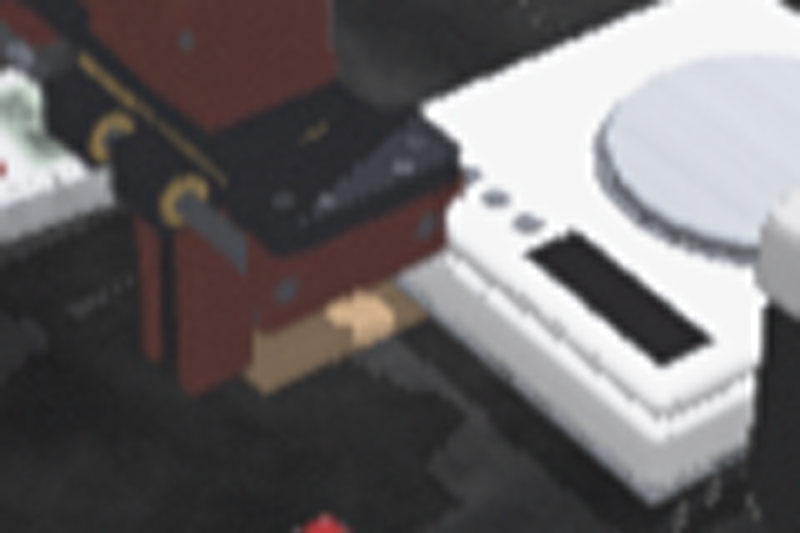

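Request:
{"fn": "move_arm", "kwargs": {"rows": [[0.5, 0, 0, 0, 10], [1, 0, 0, 0, 10], [0, 0, -5, 0, 0], [0, 0, -5, 0, 0], [-4, 0, 0, 0, 0], [-4.7, 0, 0, 0, 0], [0, 0, 3, 0, 0], [0, 0, 0.6, 0, 0], [0, 0, 0, 0, 0]]}}

```text
t: 11.02
ee_pos: [533.2, 132.5, 68.8]
orientation: [-0.012, -3.14, 0.001]
ft_force: [0.1, -0.2, -0.0]
width: 0.5
grasp_force: 0.0
```

Run:
```python
from h import *
o=get_obs();print(o['ee_pos'],o['ft_force'])
s=optics.get_image("scene"); cv2.imwrite("pics/s5.png",cv2.resize(s[180:260,270:390],(800,533),interpolation=cv2.INTER_CUBIC))
```

```text
[533.15755363 132.48525674  68.76212706] [ 0.08353771 -0.15049119 -0.03147896]
```

View pics/s5.png

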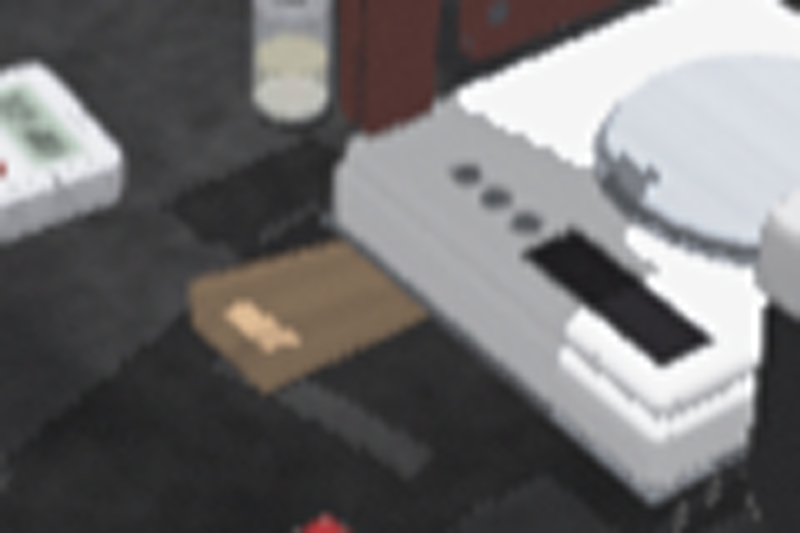

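Request:
{"fn": "move_arm", "kwargs": {"rows": [[0, 0, 0.6, 0, 0], [0, 0, 0.5, 0, 0], [0, 0, 0.2, 0, 0], [0, 0, 0, 0, 0]]}}

```text
t: 11.58
ee_pos: [534.2, 132.6, 56.0]
orientation: [-0.012, -3.141, 0.0]
ft_force: [0.2, -0.6, 0.9]
width: 0.7
grasp_force: 0.0
```

Request:
{"fn": "move_arm", "kwargs": {"rows": [[0, 0, 0.1, 0, 0], [0, 0, 0, 0, 0]]}}

```text
t: 11.82
ee_pos: [534.3, 132.6, 55.1]
orientation: [0.012, 3.141, 0.0]
ft_force: [-0.0, 0.3, -0.4]
width: 0.6
grasp_force: 0.0
```

Request:
{"fn": "move_arm", "kwargs": {"rows": [[0, 0, 0.1, 0, 0], [0, 0, 0, 0, 0]]}}

```text
t: 12.08
ee_pos: [534.4, 132.6, 54.5]
orientation: [0.013, 3.141, 0.0]
ft_force: [-0.9, 0.3, 4.4]
width: 0.6
grasp_force: 2.1
```

Request:
{"fn": "move_arm", "kwargs": {"rows": [[0, 0, 0.1, 0, 0], [0, 0, 0, 0, 0], [0, 0, 0, 0, 0]]}}

```text
t: 12.45
ee_pos: [534.4, 132.7, 54.2]
orientation: [0.013, 3.141, 0.0]
ft_force: [-4.4, 0.8, 12.4]
width: 0.5
grasp_force: 6.4
```

Request:
{"fn": "move_arm", "kwargs": {"rows": [[0, 0, -0.5, 0, 0], [0, 0, -4, 0, 0], [0, 0, -6, 0, 0], [6, 0, 0, 0, 0], [6, 0, 0, 0, 0], [6, 0, 0, 0, 0], [6, 0, 0, 0, 0], [0, 0, 0, 0, 0], [0, 0, 0, 0, 0]]}}

```text
t: 13.58
ee_pos: [295.2, 134.9, 158.6]
orientation: [0.012, 3.14, 0.001]
ft_force: [0.0, -0.0, 0.7]
width: 0.2
grasp_force: 0.0
```

Run:
```python
from h import *
o=get_obs();print(o['t'],o['ee_pos'],o['ft_force'])
t=optics.get_image("top"); cv2.imwrite("pics/t6.png",cv2.resize(t[150:260,240:380],(764,600),interpolation=cv2.INTER_CUBIC))
```

```text
13.575 [295.23691827 134.91161365 158.61564223] [ 0.00858446 -0.03139737  0.66834772]
```

View pics/t6.png

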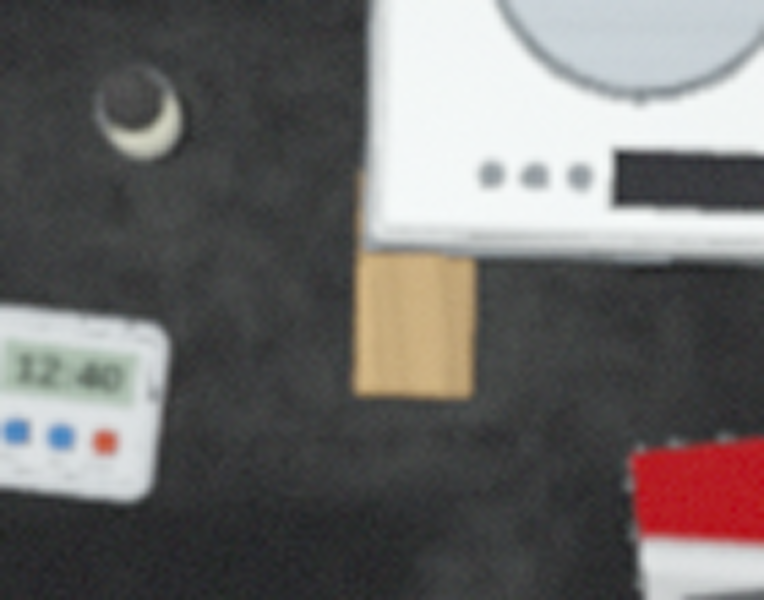

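```bash
python3 -c "
from h import *
print(close_job())"
```

```text
the job is handed in; nothing more can be done
None
```

The wedge is squarely under the front-left foot, pushed in until it met about 5 N. The corner took a 12 N press without tipping, the vial and timer were not moved and the arm never went near the marker. The arm is clear and the job is handed in; no verdict came back.

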